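# Shut the curing cabinet and hold its purge damper at the mark

### The job

Pull the sash of the little curing cabinet down until it is fully shut, then pull the spring-loaded damper on the cabinet's roof out until its needle lines up with the marker block on the rail beside it, and keep holding it there: the program finishes while the gripper still holds the damper. Leave the marker where it is set, and do not disturb the other things on the desk.

Things in the scene. Friction and masses are not known exactly. Their poses are not given: they have to be found in the camera images.
- cabinet: White sheet-metal desktop cabinet, 200 mm deep (its x), 260 mm wide (its y), 170 mm high, fixed to the desk. Origin at the centre of its underside; its x axis points from its open front towards its back (the front looks roughly at the robot), z up. The sash is at the front, the damper in the middle of the flat roof, the marker rail on the roof on the +y side of the damper.
- sash (a joint): Height of the sash above fully shut, in m: 0 is shut (end stop), 0.10 is the top stop; it starts raised. Friction (about 5 N, sash 0.3 kg) keeps it where it is left; about 2 to 4 N down moves it.
- sash_handle (a point): Middle of the sash's handle: level round steel bar 12 mm thick, 120 mm long along cabinet y, 50 mm in front of the clear panel (44 mm free gap behind it), an arm at each end (108 mm free between). The panel's top edge is 11 mm above the bar's centre line. Shut, the bar is 146 mm above the desk, 24 mm below the roof. Moves with the sash; axes as the cabinet's.
- damper (a joint): How far the damper is pulled out, in m: 0 is home, grows as it is pulled towards the cabinet's front (the cabinet's -x), stop at 0.085. A spring draws it home: about 3 N at home plus 100 N per m of pull (about 9 N at 0.06), plus 0.5 N friction. Let go, it springs back.
- damper_handle (a point): Middle of the damper's bridge handle: level round steel bar 12 mm thick, 90 mm long along cabinet y (78 mm free between its legs), centre line 52 mm above the roof (222 mm above the desk), over a flat steel plate (top 8 mm above the roof) sliding between two low rails. At home it is at cabinet x = +0.030. Moves with the damper; axes as the cabinet's.
- needle_tip (a point): Tip of the damper's needle: a flat steel pointer 5 mm wide that sticks out from the handle's +y leg along the cabinet's +y, 20 mm above the roof, moving with the damper. It is at the same cabinet x as the handle bar, 79.5 mm from the bar's middle. Axes parallel to the cabinet's.
- mark (a point): Point the needle tip must meet, 20 mm above the roof on the needle-side face of the black marker: block 12 mm (x) x 18 x 14 mm with a 3 mm fin along its middle, on a rail on the roof, 30 to 60 mm nearer the front than the needle's home. 12 N shifts it. Needle and mark line up when their cabinet x is equal; 2 mm gap between them in y. Axes as the cabinet's.
- moka: Bystander: eight-sided aluminium stove-top coffee pot, 176 mm high, 94 mm across, with a red handle reaching 86 mm along its +x. Origin at the centre of its base.
- mouse: Bystander: black computer mouse, 108 x 60 x 35 mm. Origin under its centre.
- syringe: Bystander: thermal-paste syringe lying along its x, 176 mm long, 28 mm thick, finger flange 54 mm wide. Origin on the desk under its middle.
- tray: Bystander: round wooden tray, 104 mm across, 36 mm high, holding two flat metal modules. Origin under its centre.

How it is judged:
By the outcome, as a careful person would: the job done as asked, in the order asked, and still so for the second after the job is handed in, while the arm keeps its last pose, push and grip.
It also fails if it takes over 45 s, if anything falls off the work surface, if the arm or the gripper's body presses on something with over 40 N, if the wrist force passes 120 N, or if a joint passes its speed limit or range.

### The arm

A 6-joint arm with a two-finger parallel gripper is mounted at the origin on the work surface. World frame = base frame: x ahead of the robot, y to its left, z up, the work surface at z = 0. Lengths are in m, angles in rad, forces in N, time in s.
With the tool pointing down it reaches from about 0.3 to 0.875 m from the base axis. Payload 6.4 kg.
Tool frame: the origin (TCP) lies midway between the tips of the shut fingers; the grasp point (between the pads) lies 19 mm behind it (grasp_offset is the distance from the TCP to the grasp point, in m); z points along the fingers, y is the line along which they close (so a half turn about z gives the same grasp; the last joint's range is limited). The gripper opens to 85 mm and grips with 20 to 120 N. Pads are 22 mm wide; open, the fingers measure 114 mm over their backs; the gripper's body (76 mm by 85 mm) begins 54 mm behind the grasp point. The pads swing forward as they close: fully open they stand 13 mm farther back than shut.
Start: joints at [0.965, 0.181, 1.607, -0, 1.354, -0.206], TCP at [0.224, 0.53, 0.231] pointing down, gripper open.
Joint ranges: [-2.99, 2.99], [-0.89, 2.07], [0.3, 2.58], [-1.14, 4.28], [0, 2.63], [-3.12, 3.12]. Speed limits (rad/s): [2.57, 2.57, 3.01, 3.14, 3.14, 3.14].

### API

Orientations are given as a unit quaternion [w, x, y, z].
In Python, from bench import * gives the robot as it stands. The module is installed in compiled form; this text tells all that it offers.
- The arm moves only by the tool servo_tool, never from a script. Its argument "commands" is text: rows parted by semicolons, each of 7 numbers parted by spaces: the turn, a rotation vector about the tool's x, y, z in rad, then the shift along the tool's x, y, z in mm, then the opening, from 0 (shut) to 1 (fully open). In form: wx wy wz dx dy dz claw; .... A call has 1 to 5 rows; each row shifts and turns the commanded pose from where the row before left it, along the tool's axes as they then stand; what a row does not reach is not made up. A row lasts 1/8 s, in which the tool goes at most 62.5 mm and 10.7 degrees, less where a joint would pass 70% of its speed; a pose out of reach is approached as far as the arm can. A call with a gripper value outside its range is refused whole. The fingers move at their own pace and stop on an object; the grip force is fixed at half the most. Time passes only in rows, so rows that do not move let the fingers close. It gives the time, the measured TCP pose, the force, the opening and the grip force at its end, in the units of the state.
- get_obs(): the state, without advancing time (a new reading comes with each control period).
- camera(name): name is "side" or "top" or "wrist"; returns the picture (400x640x3 uint8, blue, green, red); there is no depth.
- calibration(name): a dict with "fx", "fy", "cx", "cy" (pixels), "k1" (the pictures are not rectified: a ray, as slopes to the right and down, at radius r is drawn at 1 + k1 r^2 times it, then the intrinsics apply), "R" (3x3) and "t" (3): a world point X has camera coordinates R X + t. Camera axes: x right, y down, z forward; pixel columns grow to the right and rows downward; lengths in m; the calibration is good to about 2 mm. A picture is of the moment at which its call begins: read the wrist's pose just before it. calibration takes no time and is no camera call; for the wrist camera it gives the pose at the moment of the call.
- hand_in(): hands the job in; it is judged then, once.
The state is a dict: "time_s": time; "q": joint angles; "dq": joint speeds; "joint_efforts": joint torques, N m; "eef_pos": TCP position; "eef_rot": TCP orientation; "wrist_force": force on the tool from outside, world axes, zero at the start; "torque": the same for the moment, N m; "opening": opening from 0.0 (shut) to 1.0 (fully open); "grasp_force": force on a finger pad.
Only numpy, scipy, OpenCV 4.12 (cv2) and the standard library are available. Lean on these libraries where they do the work, as an engineer would, in place of code of your own. Each camera call takes 0.05 s, during which the arm holds its last target. There are 200 camera calls.

## Working session

There is one attempt and no reset: what is moved stays moved. The work goes in short steps, Python scripts to look and compute and a tool call to move; the robot and the scene stay as the last step left them, time stands still between calls to the robot, and variables do not carry over. Pictures are saved under pics/ and viewed, at most 10 in all, crops included, and the job is handed in when it is done.

Besides the shell and the picture viewer there is one more tool, called as name(argument=value, ...), one argument or row to a line, values as JSON. servo_tool: Moves the arm, as the interface text tells. Its arguments: {"type":"object","properties":{"commands":{"type":"string"}},"required":["commands"]}

```bash
mkdir -p pics; cat > h.py <<'E'
from bench import *
import numpy as np, cv2
def K(c): return np.array([[c['fx'],0,c['cx']],[0,c['fy'],c['cy']],[0,0,1.]])
def ray(c,u,v):
    x,y=cv2.undistortPoints(np.array([[[u,v]]],float),K(c),np.array([c['k1'],0,0,0.]))[0,0]
    R=np.array(c['R']);d=R.T@np.array([x,y,1]);o=-R.T@np.array(c['t']);return o,d
def plane(c,u,v,z):
    o,d=ray(c,u,v);return o+d*(z-o[2])/d[2]
def proj(c,X):
    p=np.array(c['R'])@np.array(X)+np.array(c['t']);x,y=p[:2]/p[2];s=1+c['k1']*(x*x+y*y)
    return c['fx']*x*s+c['cx'],c['fy']*y*s+c['cy']
def tri(c1,p1,c2,p2):
    (o,d),(q,e)=ray(c1,*p1),ray(c2,*p2);a=np.linalg.lstsq(np.c_[d,-e],q-o,rcond=None)[0]
    A,B=o+a[0]*d,q+a[1]*e;return (A+B)/2,np.linalg.norm(A-B)
E
python3 - <<'E'
from h import *
for n in('top','side'):
    cv2.imwrite(f'pics/{n}0.png',camera(n)); c=calibration(n); print(n,c['fx'],-np.array(c['R']).T@c['t'],np.round(c['R'],2).tolist())
o=get_obs();print(o)
E
```

```text
top 434.43998366394686 [ 3.61236625e-01 -1.23985596e-03  1.28796997e+00] [[0.01, -1.0, -0.01], [-0.99, -0.01, -0.16], [0.16, 0.01, -0.99]]
side 402.5668172176083 [ 0.37752456 -0.85931094  0.76743978] [[0.99, -0.16, 0.0], [-0.09, -0.56, -0.82], [0.13, 0.81, -0.57]]
{'time_s': 0.1, 'q': array([ 9.64692324e-01,  1.81519733e-01,  1.60793009e+00, -8.91020302e-06,
        1.35377973e+00, -2.06278966e-01]), 'dq': array([ 1.08272139e-03, -1.17982550e-03, -2.41005511e-03,  2.63952364e-04,
       -7.58671009e-05,  1.10328101e-03]), 'joint_efforts': array([ 1.58758048e-03, -4.45875299e+01, -3.52242064e+01, -3.92236398e-04,
        3.99120647e-03, -1.61297834e-05]), 'eef_pos': array([0.22350378, 0.52923486, 0.23043377]), 'eef_rot': array([-3.19385383e-04,  1.98582582e-01,  9.80083817e-01, -7.53574558e-04]), 'wrist_force': array([ 0.14748663,  0.19928873, -0.16792935]), 'torque': array([-0.04186193, -0.02516957,  0.03157156]), 'grasp_force': 0.0, 'opening': 0.9991648960134936}
```

View pics/top0.png

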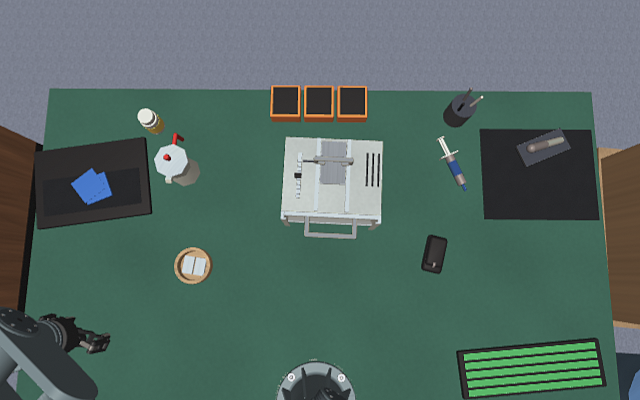

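View pics/side0.png

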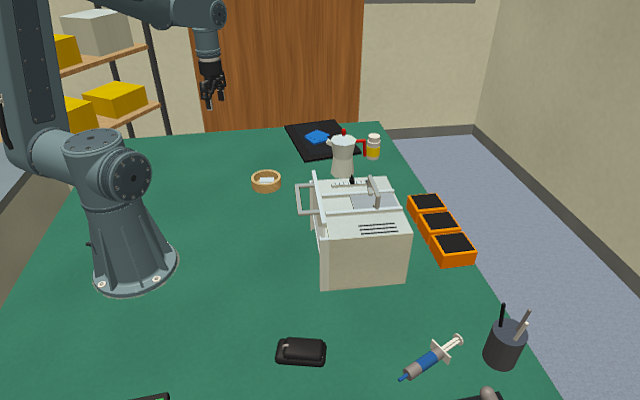

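```bash
python3 - <<'E'
from h import *
t=cv2.imread('pics/top0.png')[125:250,270:400];s=cv2.imread('pics/side0.png')[160:300,285:425]
a=cv2.resize(t,(416,400),interpolation=cv2.INTER_CUBIC);b=cv2.resize(s,(384,384),interpolation=cv2.INTER_CUBIC)
t2=cv2.resize(t,None,fx=6,fy=6,interpolation=cv2.INTER_CUBIC)[:600,:780]
o=np.zeros((600,800,3),np.uint8);o[:400,:416]=a;o[:384,416:]=b;cv2.imwrite('pics/crop.png',o[:400])
E
```

```text
(no output)
```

View pics/crop.png

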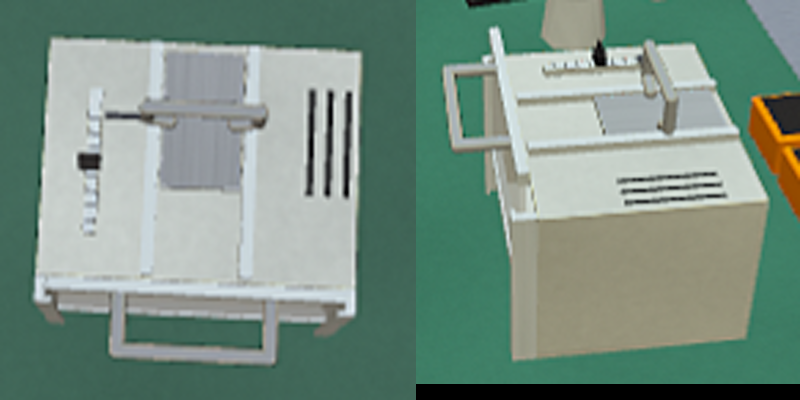

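```bash
python3 - <<'E'
from h import *
T=calibration('top');S=calibration('side')
t=lambda x,y:(270+x/3.2,125+y/3.2)
s=lambda x,y:(285+x/2.743,160+y/2.743)
P=lambda p,z:plane(T,*p,z)
bl,br=P(t(52,38),.17),P(t(361,52),.17);print(bl,br,np.linalg.norm(bl-br))
a,b=P(t(143,106),.222),P(t(267,115),.222);print('damper',a,b,(a+b)/2,np.linalg.norm(a-b))
print('needle,mark',P(t(105,115),.19),P(t(89,160),.19))
print('yaw',[np.arctan2(-(l-r)[0],(l-r)[1]) for l,r in((bl,br),(a,b))])
L=tri(T,t(111,352),S,s(31,70));R=tri(T,t(273,358),S,s(40,146));print(L,R,(L[0]+R[0])/2)
print('damper tri',tri(T,t(205,110),S,s(657-416,82)))
E
```

```text
[0.71564893 0.08545979 0.17      ] [ 0.70568421 -0.17197938  0.17      ] 0.25763195005072415
damper [0.64409691 0.00844477 0.222     ] [ 0.63763588 -0.08932417  0.222     ] [ 0.64086639 -0.0404397   0.222     ] 0.09798219215294204
needle,mark [0.64480231 0.03951923 0.19      ] [0.60731272 0.05190694 0.19      ]
yaw [np.float64(-0.038687762632780356), np.float64(-0.06598870633729442)]
(array([0.45258167, 0.03182314, 0.19450821]), np.float64(0.0014118836428197716)) (array([ 0.44781614, -0.09529572,  0.19781725]), np.float64(0.0006215233349350421)) [ 0.45019891 -0.03173629  0.19616273]
damper tri (array([ 0.64256749, -0.0406634 ,  0.20885926]), np.float64(0.00420330710698266))
```

servo_tool(
  commands="0 0 0.175 0 0 -20 1;0 0 0.175 0 0 -20 1;0 0 0.175 0 0 -20 1;0 0 0.175 0 0 -20 0.45;0 0 0.175 0 0 0 0.45",
)

```text
time_s: 0.72
eef_pos: [0.2242, 0.5303, 0.313]
eef_rot: [-0.0, 0.597, 0.802, 0.001]
wrist_force: [0.7, 0.6, -0.9]
opening: 0.606
grasp_force: 0.0
```

servo_tool(
  commands="0 0 0.175 0 0 0 0.45;0 0 0.163 0 0 0 0.45;0 0 0 0 0 0 0.45",
)

```text
time_s: 1.1
eef_pos: [0.2236, 0.5295, 0.3108]
eef_rot: [0.0, 0.721, 0.693, -0.0]
wrist_force: [-1.3, -0.6, 0.2]
opening: 0.448
grasp_force: 0.0
```

servo_tool(
  commands="0 0 0 -55 25 0 0.45;0 0 0 -55 25 0 0.45;0 0 0 -55 25 0 0.45;0 0 0 -55 25 0 0.45;0 0 0 -55 25 0 0.45",
)

```text
time_s: 1.72
eef_pos: [0.3374, 0.2479, 0.3113]
eef_rot: [0.0, 0.72, 0.694, 0.0]
wrist_force: [1.3, 0.6, 0.8]
opening: 0.449
grasp_force: 0.0
```

servo_tool(
  commands="0 0 0 -55 25 0 0.45;0 0 0 -55 25 0 0.45;0 0 0 -55 25 0 0.45;0 0 0 -55 20 0 0.45;0 0 0 -55 0 0 0.45",
)

```text
time_s: 2.35
eef_pos: [0.4209, -0.0312, 0.3112]
eef_rot: [0.0, 0.721, 0.693, 0.0]
wrist_force: [-0.7, -0.5, -0.4]
opening: 0.449
grasp_force: 0.0
```

servo_tool(
  commands="0 0 0 0 0 0 0.45;0 0 0 0 0 0 0.45",
)

```text
time_s: 2.6
eef_pos: [0.4204, -0.0289, 0.3112]
eef_rot: [-0.0, 0.721, 0.692, 0.0]
wrist_force: [-0.7, 0.5, -0.3]
opening: 0.452
grasp_force: 0.0
```

```bash
python3 - <<'E'
from h import *
c=calibration('wrist');print(get_obs()['eef_pos'],get_obs()['q'],-np.array(c['R']).T@c['t'],np.round(c['R'],3).tolist())
cv2.imwrite('pics/w1.png',camera('wrist'))
E
```

```text
[ 0.42037306 -0.02887889  0.31115198] [-3.52328824e-01 -2.43049258e-01  1.85906251e+00  5.00115850e-04
  1.52600219e+00 -3.11428719e-01] [0.42318538 0.04284432 0.45516495] [[0.999, -0.041, -0.001], [-0.039, -0.959, 0.281], [-0.012, -0.281, -0.96]]
```

View pics/w1.png

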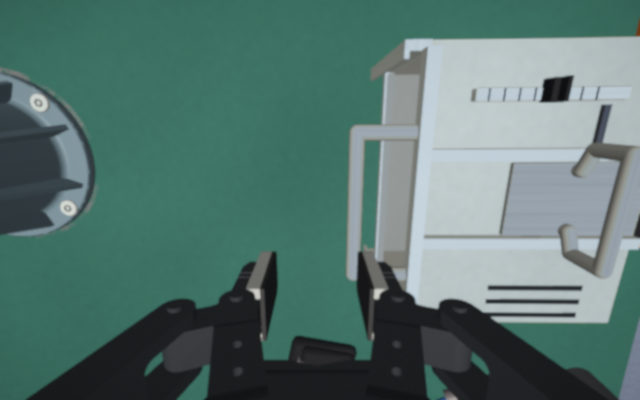

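```bash
python3 - <<'E'
from h import *
c=calibration('wrist')
p=lambda u,v,z:np.round(plane(c,u,v,z),4)
for z in(.19,.196,.2): print(p(357,130,z),p(353,276,z))
print('damper',p(630,152,.222),p(606,272,.222),'mark',p(557,90,.19),'needle',p(601,120,.19))
a,b=p(430,155,.174),p(610,150,.174);print('rail',a,b,np.arctan2(*(b-a)[[1,0]]))
T=calibration('top')
for z in (.19,.196,.2):print(plane(T,270+111/3.2,125+352/3.2,z),plane(T,270+273/3.2,125+358/3.2,z))
E
```

```text
[0.4547 0.0301 0.19  ] [ 0.4505 -0.0995  0.19  ]
[0.454  0.0304 0.196 ] [ 0.4499 -0.0962  0.196 ]
[0.4535 0.0306 0.2   ] [ 0.4495 -0.0941  0.2   ]
damper [0.6424 0.0081 0.222 ] [ 0.6455 -0.0856  0.222 ] mark [0.6072 0.0531 0.19  ] needle [0.6447 0.0292 0.19  ]
rail [0.5196 0.0056 0.174 ] [0.6707 0.0032 0.174 ] -0.01588218531805493
[0.45224736 0.03198056 0.19      ] [ 0.44875082 -0.09598182  0.19      ]
[0.45175002 0.03179902 0.196     ] [ 0.44827259 -0.09546409  0.196     ]
[0.45141846 0.03167799 0.2       ] [ 0.44795376 -0.09511893  0.2       ]
```

servo_tool(
  commands="0 0 0 -3 31 0 0.45;0 0 0 0 0 40 0.45;0 0 0 0 0 40 0.45;0 0 0 0 0 30 0.45;0 0 0 0 0 22 0.45",
)

```text
time_s: 3.28
eef_pos: [0.4508, -0.0311, 0.1778]
eef_rot: [-0.001, 0.72, 0.694, -0.0]
wrist_force: [-0.1, -0.2, 0.0]
opening: 0.451
grasp_force: 0.0
```

servo_tool(
  commands="0 0 0 0 0 0 0.45;0 0 0 0 0 0 0.3;0 0 0 0 0 0 0.2;0 0 0 0 0 0 0.1;0 0 0 0 0 0 0",
)

```text
time_s: 3.9
eef_pos: [0.4513, -0.0333, 0.1797]
eef_rot: [0.0, 0.722, 0.692, 0.0]
wrist_force: [-3.4, 0.9, 2.0]
opening: 0.117
grasp_force: 58.4
```

servo_tool(
  commands="0 0 0 0 0 0 0;0 0 0 0 0 0 0;0 0 0 0 0 0 0",
)

```text
time_s: 4.28
eef_pos: [0.4513, -0.0333, 0.1793]
eef_rot: [-0.0, 0.722, 0.692, 0.0]
wrist_force: [-2.6, 2.3, 3.1]
opening: 0.118
grasp_force: 58.4
```

servo_tool(
  commands="0 0 0 0 0 10 0;0 0 0 0 0 10 0;0 0 0 0 0 10 0;0 0 0 0 0 10 0;0 0 0 0 0 0 0",
)

```text
time_s: 4.9
eef_pos: [0.4512, -0.0333, 0.1379]
eef_rot: [-0.0, 0.722, 0.692, 0.0]
wrist_force: [2.4, 1.9, -8.1]
opening: 0.118
grasp_force: 58.3
```

servo_tool(
  commands="0 0 0 0 0 4 0;0 0 0 0 0 3 0;0 0 0 0 0 0 0",
)

```text
time_s: 5.28
eef_pos: [0.4513, -0.0333, 0.1321]
eef_rot: [-0.0, 0.722, 0.692, 0.0]
wrist_force: [-0.5, 2.0, -2.2]
opening: 0.116
grasp_force: 58.9
```

servo_tool(
  commands="0 0 0 0 0 2 0;0 0 0 0 0 2 0;0 0 0 0 0 0 0",
)

```text
time_s: 5.65
eef_pos: [0.4513, -0.0333, 0.1281]
eef_rot: [-0.0, 0.722, 0.692, 0.0]
wrist_force: [-1.2, 3.2, -0.6]
opening: 0.112
grasp_force: 59.3
```

servo_tool(
  commands="0 0 0 0 0 2 0;0 0 0 0 0 0 0",
)

```text
time_s: 5.9
eef_pos: [0.4514, -0.0333, 0.1279]
eef_rot: [-0.0, 0.722, 0.692, -0.0]
wrist_force: [-10.0, 4.7, 16.7]
opening: 0.116
grasp_force: 61.0
```

servo_tool(
  commands="0 0 0 0 0 2 0;0 0 0 0 0 0 0",
)

```text
time_s: 6.15
eef_pos: [0.4515, -0.0334, 0.1277]
eef_rot: [-0.0, 0.722, 0.692, -0.0]
wrist_force: [-18.5, 7.3, 35.6]
opening: 0.117
grasp_force: 63.0
```

servo_tool(
  commands="0 0 0 0 0 -3 0;0 0 0 0 0 0 0.45;0 0 0 0 0 0 0.45;0 0 0 0 0 0 0.45;0 0 0 0 0 0 0.45",
)

```text
time_s: 6.78
eef_pos: [0.4515, -0.0336, 0.1272]
eef_rot: [0.0, 0.722, 0.692, -0.0]
wrist_force: [0.2, 0.2, -0.4]
opening: 0.449
grasp_force: 0.0
```

servo_tool(
  commands="0 0 0 0 0 -30 0.45;0 0 0 0 0 -50 0.45;0 0 0 0 0 -60 0.6;0 0 0 0 0 -60 0.6;0 0 0 0 0 0 0.6",
)

```text
time_s: 7.4
eef_pos: [0.4539, -0.0343, 0.3329]
eef_rot: [0.005, 0.722, 0.692, 0.002]
wrist_force: [0.4, -0.4, -1.3]
opening: 0.6
grasp_force: 0.0
```

servo_tool(
  commands="0 0 0 -2 50 0 0.6;0 0 0 -2 50 0 0.6;0 0 0 -2 30 0 0.6;0 0 0 0 0 0 0.6;0 0 0 0 0 0 0.6",
)

```text
time_s: 8.02
eef_pos: [0.5802, -0.0447, 0.3261]
eef_rot: [-0.001, 0.722, 0.692, -0.001]
wrist_force: [0.3, 0.5, 0.2]
opening: 0.6
grasp_force: 0.0
```

```bash
python3 - <<'E'
from h import *
c=calibration('wrist');print(get_obs()['eef_pos'])
w=camera('wrist');cv2.imwrite('pics/w2.png',w)
s=camera('side')[160:300,270:425];b=cv2.resize(s,(465,420),interpolation=cv2.INTER_CUBIC)
cv2.imwrite('pics/s2.png',b)
E
```

```text
[ 0.58015514 -0.04465229  0.32610381]
```

View pics/w2.png

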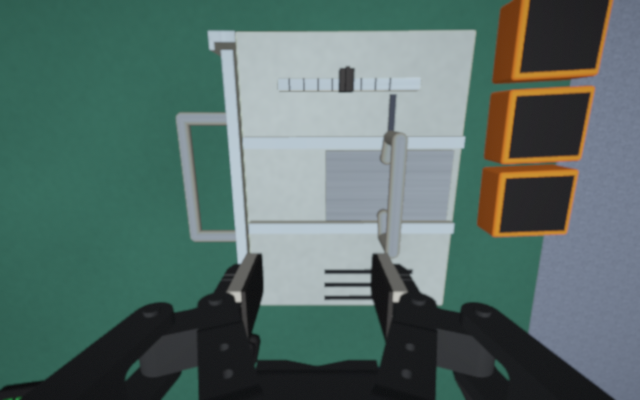

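View pics/s2.png

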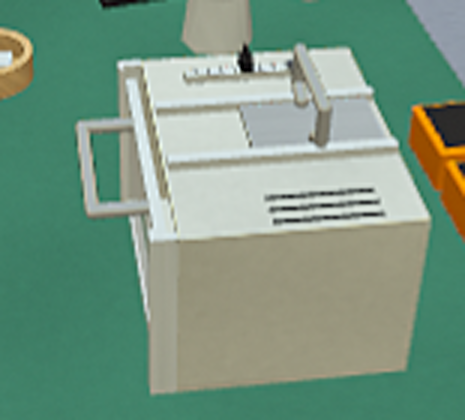

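```bash
python3 - <<'E'
from h import *
c=calibration('wrist');p=lambda u,v,z:np.round(plane(c,u,v,z),4)
print('damper',p(399,135,.222),p(394,254,.222),'mark',p(347,90,.19),'needle',p(392,95,.19),p(391,130,.19))
print('sash',p(183,118,.146),p(197,237,.146))
for l in((244,136,464,140,.174),(245,148,463,149,.174),(248,222,453,223,.174),(248,233,453,234,.174),(236,30,474,30,.17),(278,79,420,78,.175)):
    a,b=p(l[0],l[1],l[4]),p(l[2],l[3],l[4]);print(np.arctan2(*(b-a)[[1,0]]))
E
```

```text
damper [0.6442 0.0093 0.222 ] [ 0.643  -0.0882  0.222 ] mark [0.6084 0.0448 0.19  ] needle [0.6452 0.0394 0.19  ] [0.6452 0.0115 0.19  ]
sash [0.4534 0.0285 0.146 ] [ 0.4487 -0.0946  0.146 ]
-0.06015002548476272
-0.04700631891412452
-0.046244671953834283
-0.04625866339107373
-0.04404444541086046
-0.03720366946951915
```

servo_tool(
  commands="0 0 0 3 31 0 0.6;0 0 0 3 31 0 0.6;0 0 0 0 0 40 0.6;0 0 0 0 0 40 0.6;0 0 0 0 0 0 0.6",
)

```text
time_s: 8.75
eef_pos: [0.6404, -0.0408, 0.2438]
eef_rot: [-0.003, 0.722, 0.692, -0.002]
wrist_force: [0.3, -0.3, 0.6]
opening: 0.594
grasp_force: 0.0
```

servo_tool(
  commands="0 0 0 0 0 25 0.6;0 0 0 0 0 16 0.6;0 0 0 0 0 0 0.6",
)

```text
time_s: 9.12
eef_pos: [0.6427, -0.0414, 0.2062]
eef_rot: [-0.001, 0.722, 0.692, -0.0]
wrist_force: [0.0, -1.1, -0.1]
opening: 0.601
grasp_force: 0.0
```

servo_tool(
  commands="0 0 0 0 0 2 0.4;0 0 0 0 0 0 0.2;0 0 0 0 0 0 0;0 0 0 0 0 0 0;0 0 0 0 0 0 0",
)

```text
time_s: 9.75
eef_pos: [0.6422, -0.0415, 0.2054]
eef_rot: [-0.001, 0.722, 0.692, -0.001]
wrist_force: [-7.0, -0.4, 5.8]
opening: 0.118
grasp_force: 58.6
```

servo_tool(
  commands="0 0 0 0 0 0 0;0 0 0 0 -5 0 0;0 0 0 0 -5 0 0;0 0 0 0 -5 0 0;0 0 0 0 -5 0 0",
)

```text
time_s: 10.38
eef_pos: [0.6239, -0.0408, 0.2054]
eef_rot: [0.001, 0.722, 0.692, 0.001]
wrist_force: [5.6, 0.9, 3.6]
opening: 0.122
grasp_force: 59.1
```

servo_tool(
  commands="0 0 0 0 -5 0 0;0 0 0 0 0 0 0;0 0 0 0 0 0 0",
)

```text
time_s: 10.75
eef_pos: [0.619, -0.0406, 0.2054]
eef_rot: [0.001, 0.722, 0.692, 0.001]
wrist_force: [5.2, 0.4, 5.7]
opening: 0.115
grasp_force: 59.4
```

```bash
python3 - <<'E'
from h import *
w=camera('wrist');cv2.imwrite('pics/w3.png',w)
t=camera('top');cv2.imwrite('pics/t3.png',t)
cv2.imwrite('pics/w3c.png',cv2.resize(w[60:200,120:400] if 0 else w,(800,500),interpolation=cv2.INTER_CUBIC))
E
```

```text
(no output)
```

View pics/w3c.png

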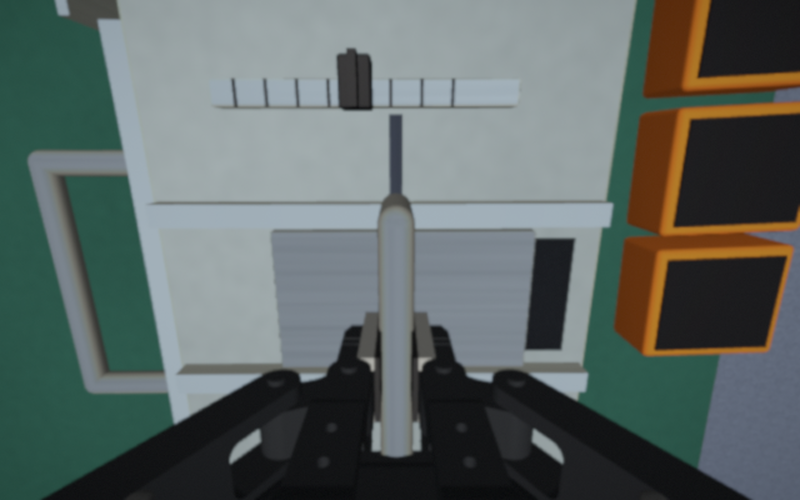

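```bash
cat > m.py <<'E'
from h import *
def meas(w,c,z=.19):
    g=cv2.cvtColor(w,cv2.COLOR_BGR2GRAY)
    roi=np.zeros_like(g);roi[30:162,230:360]=255
    m=((g<120)&(roi>0)).astype(np.uint8)
    n,l,s,ct=cv2.connectedComponentsWithStats(m)
    ex=np.array([np.cos(-.044),np.sin(-.044)])
    for i in range(1,n):
        if s[i][4]<40: continue
        x,y,W,H,A=s[i]
        for v in range(y,y+H,3):
            u=np.where(l[v]==i)[0]
            p=plane(c,(u[0]+u[-1])/2,v,z)
            print(i,v,u[0],u[-1],np.round(p,4),'cx %.4f'%(p[:2]@ex), 'w %.4f'%(plane(c,u[-1]+.5,v,z)-plane(c,u[0]-.5,v,z))[0])
E
python3 - <<'E'
from m import *
meas(cv2.imread('pics/w3.png'),calibration('wrist'))
E
```

```text
1 38 279 281 [0.607 0.064 0.19 ] cx 0.6036 w 0.0013
1 41 277 285 [0.6073 0.0628 0.19  ] cx 0.6040 w 0.0040
1 44 269 295 [0.6077 0.0616 0.19  ] cx 0.6044 w 0.0120
1 47 269 296 [0.6078 0.0604 0.19  ] cx 0.6046 w 0.0125
1 50 269 297 [0.608  0.0592 0.19  ] cx 0.6048 w 0.0130
1 53 269 297 [0.6079 0.058  0.19  ] cx 0.6047 w 0.0130
1 56 270 297 [0.608  0.0567 0.19  ] cx 0.6049 w 0.0126
1 59 270 297 [0.6079 0.0555 0.19  ] cx 0.6049 w 0.0126
1 62 270 297 [0.6078 0.0543 0.19  ] cx 0.6049 w 0.0127
1 65 270 297 [0.6077 0.053  0.19  ] cx 0.6048 w 0.0127
1 68 270 297 [0.6077 0.0518 0.19  ] cx 0.6048 w 0.0127
1 71 270 297 [0.6076 0.0505 0.19  ] cx 0.6048 w 0.0128
1 74 271 297 [0.6077 0.0493 0.19  ] cx 0.6049 w 0.0123
1 77 271 297 [0.6076 0.048  0.19  ] cx 0.6049 w 0.0124
1 80 271 297 [0.6075 0.0467 0.19  ] cx 0.6049 w 0.0124
1 83 271 297 [0.6074 0.0455 0.19  ] cx 0.6048 w 0.0124
1 86 270 299 [0.6076 0.0442 0.19  ] cx 0.6050 w 0.0138
2 63 236 237 [0.5866 0.0547 0.19  ] cx 0.5836 w 0.0009
2 66 236 237 [0.5864 0.0534 0.19  ] cx 0.5835 w 0.0009
2 69 236 237 [0.5863 0.0522 0.19  ] cx 0.5834 w 0.0009
2 7
[... 2232 characters left out ...]
2 0.19  ] cx 0.6199 w 0.0048
7 128 312 321 [0.6216 0.0248 0.19  ] cx 0.6199 w 0.0048
7 131 312 321 [0.6215 0.0234 0.19  ] cx 0.6199 w 0.0048
7 134 312 321 [0.6214 0.022  0.19  ] cx 0.6199 w 0.0048
7 137 312 321 [0.6214 0.0206 0.19  ] cx 0.6199 w 0.0048
7 140 312 321 [0.6213 0.0192 0.19  ] cx 0.6199 w 0.0048
7 143 312 321 [0.6213 0.0177 0.19  ] cx 0.6199 w 0.0049
7 146 312 321 [0.6212 0.0163 0.19  ] cx 0.6199 w 0.0049
7 149 312 321 [0.6211 0.0148 0.19  ] cx 0.6199 w 0.0049
7 152 312 321 [0.6211 0.0134 0.19  ] cx 0.6199 w 0.0049
7 155 311 321 [0.6208 0.012  0.19  ] cx 0.6196 w 0.0054
7 158 308 325 [0.621  0.0105 0.19  ] cx 0.6199 w 0.0089
7 161 306 327 [0.6209 0.009  0.19  ] cx 0.6199 w 0.0109
```

servo_tool(
  commands="0 0 0 0 -5 0 0;0 0 0 0 -5 0 0;0 0 0 0 -4 0 0;0 0 0 0 0 0 0;0 0 0 0 0 0 0",
)

```text
time_s: 11.48
eef_pos: [0.6054, -0.0401, 0.2054]
eef_rot: [0.001, 0.722, 0.692, 0.001]
wrist_force: [6.7, 0.4, 5.2]
opening: 0.117
grasp_force: 59.3
```

```bash
python3 - <<'E' | awk '($2>=65&&$2<=88)||($2>92&&$2<130)'| awk '$NF>0.004'
from m import *
w=camera('wrist');cv2.imwrite('pics/w4.png',w);meas(w,calibration('wrist'))
E
```

```text
1 66 301 326 [0.6077 0.0526 0.19  ] cx 0.6048 w 0.0118
1 69 301 326 [0.6076 0.0514 0.19  ] cx 0.6048 w 0.0118
1 72 301 326 [0.6076 0.0501 0.19  ] cx 0.6048 w 0.0119
1 75 301 326 [0.6075 0.0488 0.19  ] cx 0.6048 w 0.0119
1 78 301 326 [0.6075 0.0476 0.19  ] cx 0.6048 w 0.0119
1 81 301 326 [0.6074 0.0463 0.19  ] cx 0.6048 w 0.0120
1 84 301 326 [0.6073 0.045  0.19  ] cx 0.6048 w 0.0120
1 87 302 325 [0.6073 0.0437 0.19  ] cx 0.6048 w 0.0111
6 95 312 321 [0.6085 0.0402 0.19  ] cx 0.6062 w 0.0047
6 98 312 321 [0.6085 0.0389 0.19  ] cx 0.6062 w 0.0047
6 101 312 321 [0.6084 0.0375 0.19  ] cx 0.6062 w 0.0047
6 104 312 321 [0.6084 0.0362 0.19  ] cx 0.6062 w 0.0047
6 107 312 321 [0.6083 0.0349 0.19  ] cx 0.6062 w 0.0047
6 110 312 321 [0.6082 0.0335 0.19  ] cx 0.6062 w 0.0047
6 113 312 321 [0.6082 0.0322 0.19  ] cx 0.6062 w 0.0047
6 116 312 321 [0.6081 0.0308 0.19  ] cx 0.6062 w 0.0047
6 119 312 321 [0.6081 0.0295 0.19  ] cx 0.6062 w 0.0048
6 122 312 321 [0.608  0.0281 0.19  ] cx 0.6062 w 0.0048
6 125 312 321 [0.608  0.0267 0.19  ] cx 0.6062 w 0.0048
6 128 312 321 [0.6079 0.0253 0.19  ] cx 0.6062 w 0.0048
```

servo_tool(
  commands="0 0 0 0 -1.4 0 0;0 0 0 0 0 0 0;0 0 0 0 0 0 0;0 0 0 0 0 0 0;0 0 0 0 0 0 0",
)

```text
time_s: 12.15
eef_pos: [0.6041, -0.04, 0.2054]
eef_rot: [0.001, 0.722, 0.692, 0.001]
wrist_force: [6.5, 0.1, 5.8]
opening: 0.118
grasp_force: 59.3
```

```bash
python3 - <<'E' | awk '($2>=72&&$2<=84)||($2>92&&$2<104)'| awk '$NF>0.004'
from m import *
w=camera('wrist');cv2.imwrite('pics/w5.png',cv2.resize(w,(800,500)));meas(w,calibration('wrist'))
E
```

```text
1 72 304 329 [0.6076 0.0501 0.19  ] cx 0.6048 w 0.0119
1 75 304 329 [0.6076 0.0488 0.19  ] cx 0.6048 w 0.0119
1 78 304 329 [0.6075 0.0476 0.19  ] cx 0.6048 w 0.0119
1 81 304 329 [0.6075 0.0463 0.19  ] cx 0.6048 w 0.0120
1 84 303 329 [0.6072 0.045  0.19  ] cx 0.6046 w 0.0125
6 95 312 321 [0.6072 0.0402 0.19  ] cx 0.6049 w 0.0047
6 98 312 321 [0.6072 0.0389 0.19  ] cx 0.6049 w 0.0047
6 101 312 321 [0.6071 0.0376 0.19  ] cx 0.6049 w 0.0047
```

View pics/w5.png

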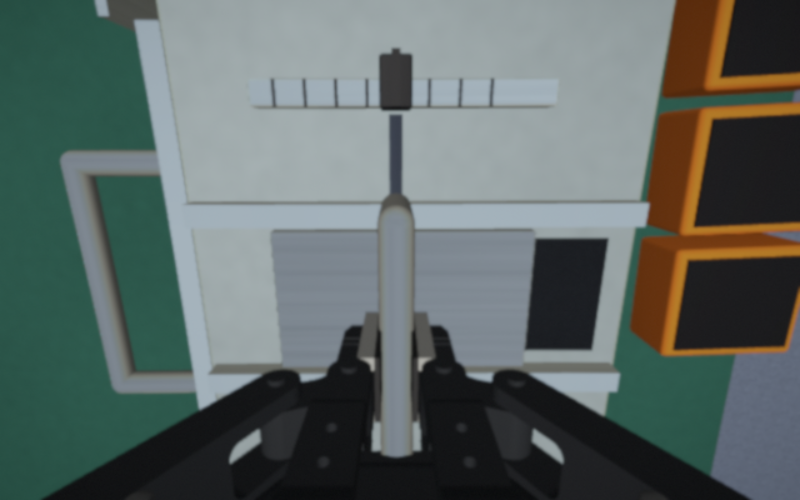

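The needle (column 396) points at the middle of the marker block (379–412). They agree within about 0.2 mm, the grip is firm and the sash is shut.

```bash
python3 -c "from bench import *; print(hand_in())"
```

```text
the job is handed in; nothing more can be done
None
```

The job is handed in at about 12 s of the 45 s: the sash was pulled down to its end stop, and the gripper still holds the damper with its needle within about 0.2 mm of the marker in the last wrist picture.

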